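Close a snap-fit instrument case in a trigger clamp press and release it

ROBOT

A 6-joint arm with a two-finger parallel gripper is mounted at the origin on the work surface. World frame = base frame: x ahead of the robot, y to its left, z up, the work surface at z = 0. Lengths are in m, angles in rad, forces in N, time in s.
With the tool pointing down it reaches from about 0.425 to 0.95 m from the base axis. Payload 3.5 kg.
Tool frame: the origin (TCP) lies at the very end of the fingers, on their centre line; the grasp point (between the pads) lies 19 mm behind it; z points along the fingers, y is the line along which they close (so a half turn about z gives the same grasp; the last joint's range is limited). The gripper opens to 85 mm and grips with 20 to 120 N. Pads are 22 mm wide; open, the fingers measure 114 mm over their backs; the gripper's body (76 mm by 85 mm) begins 54 mm behind the grasp point. The pads swing forward as they close: fully open they stand 13 mm farther back than shut.
Start: joints at [0.973, 0.286, 1.577, -0, 1.279, -0.15], TCP at [0.292, 0.608, 0.231] pointing down, gripper open.
Joint ranges: [-2.77, 2.77], [-0.9, 2.22], [0.21, 2.48], [-1.53, 4.67], [0.24, 2.81], [-2.84, 2.84]. Speed limits (rad/s): [2.79, 2.79, 3.14, 3.14, 3.14, 3.14].

INTERFACE

Orientations are given as a unit quaternion [x, y, z, w].
In Python, from cell import arm gives the robot as it stands.
- The arm moves only by the tool play_rows, never from a script. Its arguments are lists of equal length, an entry for each row: "translation": the shift along the tool's x, y, z in m, a list of three; "turn": the turn, a rotation vector about the tool's x, y, z in rad, a list of three; "hand": the finger opening in m, from 0 to 0.0854. In form: {"translation": [[dx, dy, dz], ...], "turn": [[wx, wy, wz], ...], "hand": [hand, ...]}. A call has 1 to 5 rows; each row shifts and turns the commanded pose from where the row before left it, along the tool's axes as they then stand; what a row does not reach is not made up. A row lasts 1/12 s, in which the tool goes at most 41.7 mm and 7.16 degrees, less where a joint would pass 70% of its speed; a pose out of reach is approached as far as the arm can. A call is refused whole if a number of a shift passes 0.0417 or a number of a turn 0.125, either way. A call with a gripper value outside its range is refused whole. The fingers move at their own pace and stop on an object; "grip_force" is the grip in N (left out, the last holds). Time passes only in rows, so rows that do not move let the fingers close. It gives the time, the measured TCP pose, the force, the opening and the grip force at its end, in the units of the state.
- arm.get_obs(): the state, without advancing time (a new reading comes with each control period).
- arm.snapshot(name): name is "side" or "top"; returns a dict with "pixels" (384x512x3 uint8, red, green, blue), "fx", "fy", "cx", "cy" (pixels), "R" (3x3) and "t" (3): a world point X has camera coordinates R X + t. Camera axes: x right, y down, z forward; pixel columns grow to the right and rows downward; lengths in m; the calibration is good to about 2 mm. A picture is of the moment at which its call begins. There is no depth.
- arm.hand_in(): hands the job in; it is judged then, once.
The state is a dict: "time_s": time; "qpos": joint angles; "dq": joint speeds; "joint_efforts": joint torques, N m; "position": TCP position; "orientation": TCP orientation; "force": force on the tool from outside, world axes, zero at the start; "torque": the same for the moment, N m; "finger_gap": finger opening in m; "grip_force": force on a finger pad.
Only numpy, scipy, OpenCV 4.12 (cv2) and the standard library are available. Lean on these libraries where they do the work, as an engineer would, in place of code of your own. Each camera call takes 0.05 s, during which the arm holds its last target. There are 200 camera calls.

TASK

Use the trigger clamp to press the lid of the plastic case fully home: squeeze the trigger, stroke after stroke, until the jaw has come up to the lid and pushed it shut, but stop as soon as the trigger goes solid so that the case is not crushed. Then press the clamp's release tab and draw the jaw well back (2 cm or so) off the closed case, let go of everything, and leave the case standing where it is and the other things on the bench undisturbed.

Things in the scene. Friction and masses are not known exactly. Their poses are not given: they have to be found in the camera images.
- jig: Plywood board fixed to the bench, 15 mm thick (x -166 to 134, y -135 to 117 mm), with a trigger bar clamp lying on its side. Origin at bench height under the bar. x: along the toothed bar (16 mm wide) to the black fixed jaw (pad face at x 90 mm, top 57 mm up); y: to the jaw side, where the case stands; handle and trigger lie on the -y side. All clamp parts are centred 42 mm above the bench.
- head: Black head sliding on the bar. Axes as the jig's; origin on the bar's line, at bench height. In mm: housing x -24 to 18, y -52 to 68; handle x -30 to -8, y -120 to -50; both z 27 to 57. Slides on to the fixed jaw (+x) at about 7 N, clicking over a 3 mm ratchet that stops it going back; with the release tab held in it slides back at about 2 N. Moves like a 5 kg mass: go slowly (40 mm/s).
- handle_grip (a point): Middle of the fixed handle, 88 mm from the bar, 42 mm above the bench. The handle is 22 mm thick along head x (rear face 11 mm towards -x of this point), 70 mm long along y, 30 mm high.
- trigger_front (a point): Point on the front face of the trigger blade (14 mm thick along x, 62 mm long along y, 24 mm high), 88 mm from the bar, 42 mm above the bench. Free, it is 58 mm in front of the handle's rear face along head x; fully squeezed, 38 mm.
- trigger (a joint): Trigger angle, rad: 0 free (sprung forward), 0.14 fully squeezed; hinged 148 mm from the grip point. Its spring takes 2.5 to 5.5 N at the grip; any more goes to the jaw, times 2.2, so 12 to 24 N does the job. A full stroke walks the head 3 to 9 mm; let it spring right back (below 0.02) between strokes. With the lid home it goes solid, short of 0.13.
- tab: Release tab behind the housing, 24 mm along y, 20 mm high. Axes and origin as the head's when out. Pressed towards head +x (to the housing): 5.5 mm of travel, more than 4 mm frees the ratchet if the trigger is free. Takes 4 to 15 N, most when the clamp is tight; it binds while the head is being pushed back, so press first, then draw back. Springs out when let go.
- tab_face (a point): Centre of the tab's rear face, where it is pressed: 33 mm from the bar on the handle side, 42 mm above the bench. The housing's front face, opposite, is 54 mm away along head +x with the tab out; tab and housing can be pinched together there and the head drawn back so.
- jaw_face (a point): Centre of the front face of the head's soft rubber pad (50 x 34 mm), which presses on the lid. The pad gives 1 mm for each 14 N.
- case: Grey two-part plastic case, loose, standing on edge on the plywood between the jaws: 80 mm along y, 55 mm high, 46 mm along x when shut. Axes as the jig's, within a few degrees. Origin under the middle of the main shell (28 mm along x), which stands 0 to 4 mm short of the fixed jaw's pad.
- lid: Lid of the case, 18 mm along x, on the side of the sliding head. Its origin falls on the case's origin when it is home; at the start it stands 5 to 9 mm out along case -x. Its outer face is 32 mm from this origin along -x. It needs about 12 N to push in and stays where it is pushed; the case cracks at more than 40 N.
- pot: Small aluminium pot, 34 mm across and 24 mm high, on the plywood behind the head. Origin at its underside. To be left alone.
- pcb: Bare brown circuit board, 50 x 36 mm, lying on the mat by the clamp. Origin at its underside. To be left alone.
- cutters: Side cutters with red handles, about 100 mm long, lying on the mat by the clamp. Origin at the pivot, at its underside. To be left alone.

How it is judged:
By the outcome, as a careful person would: the job done as asked, in the order asked, and still so for the second after the job is handed in, with the robot touching nothing.
It also fails if it takes over 61 s, if anything falls off the work surface, if the arm or the gripper's body presses on something with over 40 N, if the wrist force passes 120 N, or if a joint passes its speed limit or range.

## Working session

There is one attempt and no reset: what is moved stays moved. The work goes in short steps, Python scripts to look and compute and a tool call to move; the robot and the scene stay as the last step left them, time stands still between calls to the robot, and variables do not carry over. Pictures are saved under pics/ and viewed, at most 10 in all, crops included, and the job is handed in when it is done.

Besides the shell and the picture viewer there is one more tool, called after ">>>" as a command line: name --argument value ..., lists and objects as JSON in quotes. play_rows: Moves the arm, as the interface text tells. Its arguments: {"type":"object","properties":{"translation":{"type":"array"},"turn":{"type":"array"},"hand":{"type":"array"},"grip_force":{"type":"number"}},"required":["translation","turn","hand"]}

```bash
mkdir -p pics; cat > h.py <<'E'
import numpy as np, cv2
from cell import arm
def snap(cam,name,crop=None,s=1):
    d=arm.snapshot(cam); im=d['pixels'][:,:,::-1].copy()
    np.savez(''+cam+'.npz',**{k:np.array(d[k]) for k in('fx','fy','cx','cy','R','t')})
    if crop: x0,y0,x1,y1=crop; im=im[y0:y1,x0:x1]
    im=cv2.resize(im,None,fx=s,fy=s,interpolation=cv2.INTER_CUBIC); cv2.imwrite('pics/'+name,im)
def ray(cam,u,v,z):
    c=np.load(''+cam+'.npz'); R,t=c['R'],c['t']
    d=R.T@np.array([(u-c['cx'])/c['fx'],(v-c['cy'])/c['fy'],1]); o=-R.T@t
    return o+d*(z-o[2])/d[2]
def proj(cam,X):
    c=np.load(''+cam+'.npz'); p=c['R']@np.array(X)+c['t']
    return [round(float(c['fx']*p[0]/p[2]+c['cx']),1),round(float(c['fy']*p[1]/p[2]+c['cy']),1)]
E
python3 - <<'E'
from h import *
snap('top','t0.png',s=1.5); snap('side','s0.png',s=1.5)
for c in('top','side'):
    k=np.load(c+'.npz'); print(c,k['fx'],-k['R'].T@k['t'],k['R'].round(2).tolist())
print(arm.get_obs())
E
```

```text
top 348.85390044633044 [0.4693834  0.02666178 0.68637015] [[0.16, -0.99, 0.0], [-0.97, -0.16, -0.21], [0.2, 0.03, -0.98]]
side 489.08562486046355 [ 0.08368675 -0.49502407  0.69481023] [[0.72, -0.69, 0.01], [-0.44, -0.47, -0.76], [0.53, 0.55, -0.64]]
{'time_s': 0.1, 'qpos': array([ 9.72995977e-01,  2.87162544e-01,  1.57804439e+00,  1.93850856e-05,
        1.27855813e+00, -1.50009273e-01]), 'dq': array([-0.00141733, -0.00071195, -0.00388667,  0.0004463 , -0.00055275,
       -0.00072689]), 'joint_efforts': array([ 1.87052450e-03, -4.07295871e+01, -2.93699205e+01, -9.01252747e-05,
        3.40412837e-03,  1.27745654e-06]), 'position': array([0.29189802, 0.60796875, 0.23002102]), 'orientation': array([ 2.22032205e-01,  9.75038727e-01, -1.00776969e-03, -4.05377980e-04]), 'force': array([-0.24551471, -0.72344399, -0.03831259]), 'torque': array([ 0.03563847, -0.03177687,  0.00913833]), 'grip_force': 0.0, 'finger_gap': 0.08518739581726462}
```

View pics/t0.png

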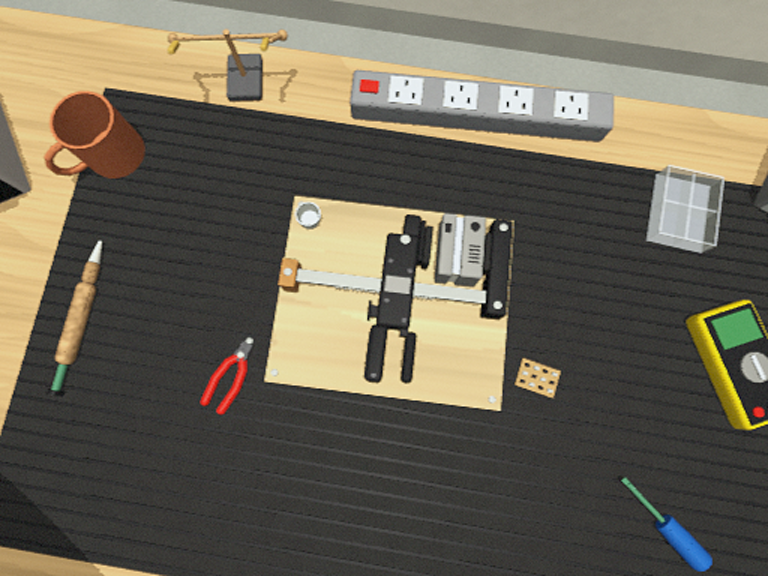

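View pics/s0.png

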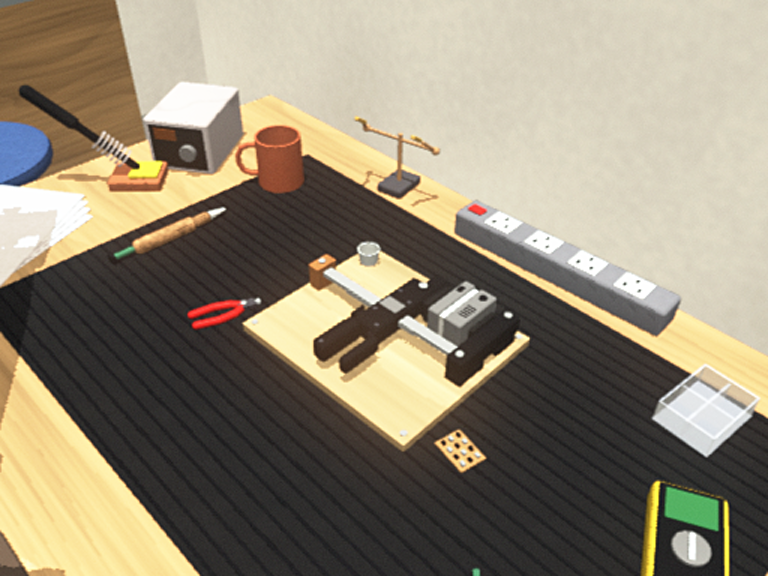

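The top view shows the board corners at (294,197), (514,221), (500,410) and (265,382) in the 1.5x picture. The handle is near (375,355), the trigger near (408,357) and the tab near (373,311). The pot is at (308,214).

```bash
cat >> h.py <<'E'
def jig():
    px=np.array([[294,197],[514,221],[500,410],[265,382]])/1.5
    J=np.array([[-166,117],[134,117],[134,-135],[-166,-135]])/1000
    W=np.array([ray('top',*p,.015)[:2] for p in px])
    a=J-J.mean(0); b=W-W.mean(0)
    th=np.arctan2((a[:,0]*b[:,1]-a[:,1]*b[:,0]).sum(),(a*b).sum())
    R=np.array([[np.cos(th),-np.sin(th)],[np.sin(th),np.cos(th)]])
    o=W.mean(0)-R@J.mean(0)
    return th,R,o,(W-(J@R.T+o))*1000
E
python3 - <<'E'
from h import *
th,R,o,res=jig(); print(th,o,res.round(1).tolist())
for n,p,z in [('h_tl',(370,328),57),('h_bl',(366,379),57),('h_br',(381,381),57),('tr_bl',(402,380),54),('tr_br',(412,381),54),('tr_tr',(415,335),54),('tab',(370,312),52),('hous front',(408,328),57),('hous bl',(379,325),57),('pad',(432,240),57),('lid',(438,240),70),('shell',(485,250),70),('fixedtop',(497,222),57)]:
    w=ray('top',p[0]/1.5,p[1]/1.5,z/1000)[:2]; print(n,w.round(4),(R.T@(w-o)*1000).round(1))
snap('top','t1.png',crop=(170,125,350,285),s=4.4)
E
```

```text
-1.5259592143891576 [0.60438994 0.01055259] [[-1.7, -0.7], [-1.0, 0.0], [1.4, 1.9], [1.3, -1.2]]
h_tl [0.5471 0.0482] [-40.2 -55.6]
h_bl [0.4864 0.0429] [ -37.6 -116.4]
h_br [0.487 0.025] [ -19.7 -116.6]
tr_bl [0.4923 0.0005] [   5.  -112.5]
tr_br [ 0.493  -0.0114] [  16.9 -112.3]
tr_tr [ 0.5478 -0.0069] [ 14.9 -57.3]
tab [0.5671 0.0516] [-42.7 -35.4]
hous front [0.5545 0.0029] [  5.4 -50.2]
hous bl [0.5524 0.038 ] [-29.8 -50.7]
pad [ 0.6688 -0.0103] [23.7 63.4]
lid [ 0.6659 -0.0168] [30.1 60.2]
shell [ 0.6625 -0.0752] [88.3 54.2]
fixedtop [ 0.7055 -0.0879] [102.9  96.6]
```

View pics/t1.png

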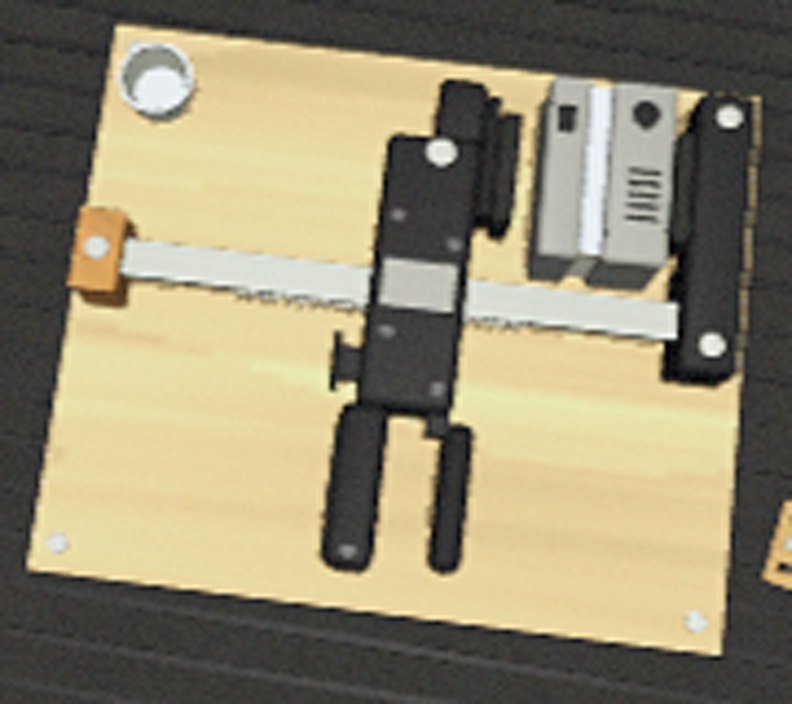

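The crop shows the handle from u≈334 to 380 and the trigger from u≈437 to 469 at v≈490. The tab's rear face is at about (333,362), the pad face near u 515, and the lid's outer face near u 545. I'll refine the head's x from these and plan the approach.

```bash
cat >> h.py <<'E'
def plan(jx,jy,z):
    """remaining shift in tool axes (mm), turn about tool z (rad) to jig point, tool y along -jig x"""
    from scipy.spatial.transform import Rotation as Ro
    th,R,o,_=jig(); s=arm.get_obs(); M=Ro.from_quat(s['orientation'])
    w=np.r_[R@np.array([jx,jy])/1000+o,z/1000]
    T=np.array([[-R[0,1],-R[0,0],0],[-R[1,1],-R[1,0],0],[0,0,-1]]).copy()
    T=np.column_stack([np.cross([-R[0,0],-R[1,0],0],[0,0,-1]),[-R[0,0],-R[1,0],0],[0,0,-1]])
    e=(M.inv()*Ro.from_matrix(T)).as_rotvec()
    print('target',w.round(4),'shift tool mm',(M.inv().apply(w-s['position'])*1000).round(1),'turn',e.round(3),'shift in goal axes',(T.T@(w-s['position'])*1000).round(1),'t',s['time_s'])
    return w
E
python3 - <<'E'
from h import *
th,R,o,res=jig()
for n,p,z in [('h_rear',(335,490),57),('h_front',(381,490),57),('tr_rear',(437,490),54),('tr_front',(469,490),54),('tab',(331,362),52),('hfront',(453,390),57),('hrear',(359,390),57),('hend',(400,411),57),('hendtop',(430,136),57),('pad',(518,180),57),('lid top',(549,180),70),('fixjaw',(690,200),57),('shell',(672,180),70)]:
    w=ray('top',170+p[0]/4.4,125+p[1]/4.4,z/1000)[:2]; print(n,(R.T@(w-o)*1000).round(1))
plan(-10,-88,150)
print(arm.get_obs()['qpos'])
E
```

```text
h_rear [-37.3 -87.3]
h_front [-18.7 -85.2]
tr_rear [  4.1 -82.3]
tr_front [ 17.2 -80.7]
tab [-45.5 -34.3]
hfront [  6.2 -40.9]
hrear [-32.4 -45.4]
hend [-14.6 -52.1]
hendtop [-15.   66.9]
pad [24.3 51.9]
lid top [36.2 49.6]
fixjaw [97.6 51.7]
shell [87.1 55.6]
target [0.516  0.0166 0.15  ] shift tool mm [-458.1 -436.    80.9] turn [-0.002 -0.001 -0.493] shift in goal axes [-197.4 -600.9   80.2] t 0.15
[ 9.73032303e-01  2.87008037e-01  1.57786457e+00 -2.27896082e-05
  1.27861022e+00 -1.50010209e-01]
```

>>> play_rows --translation '[[0, 0, 0], [0, 0, 0], [0, 0, 0], [0, 0, 0], [0, 0, 0]]' --turn '[[0, 0, -0.0986], [0, 0, -0.0986], [0, 0, -0.0986], [0, 0, -0.0986], [0, 0, -0.0986]]' --hand '[0.085, 0.085, 0.085, 0.085, 0.085]' --grip_force 20

```text
time_s: 0.57
position: [0.2921, 0.6082, 0.2307]
orientation: [-0.025, 1.0, -0.0, -0.0]
force: [-0.8, -0.2, 1.3]
finger_gap: 0.0851
grip_force: 0.0
```

>>> play_rows --translation '[[-0.01, -0.03, 0], [-0.01, -0.03, 0], [-0.01, -0.03, 0], [-0.01, -0.03, 0], [-0.01, -0.03, 0]]' --turn '[[0, 0, 0], [0, 0, 0], [0, 0, 0], [0, 0, 0], [0, 0, 0]]' --hand '[0.085, 0.085, 0.085, 0.085, 0.085]'

```text
time_s: 0.98
position: [0.349, 0.4594, 0.2308]
orientation: [-0.023, 1.0, -0.0, -0.0]
force: [0.1, 0.4, 0.4]
finger_gap: 0.0849
grip_force: 0.0
```

>>> play_rows --translation '[[-0.01, -0.03, 0], [-0.01, -0.03, 0], [-0.01, -0.03, 0], [-0.01, -0.03, 0], [-0.01, -0.03, 0]]' --turn '[[0, 0, 0], [0, 0, 0], [0, 0, 0], [0, 0, 0], [0, 0, 0]]' --hand '[0.085, 0.085, 0.085, 0.085, 0.085]'

```text
time_s: 1.4
position: [0.4057, 0.3117, 0.2311]
orientation: [-0.023, 1.0, -0.0, -0.0]
force: [0.7, -0.1, -0.2]
finger_gap: 0.0851
grip_force: 0.0
```

>>> play_rows --translation '[[-0.01, -0.03, 0], [-0.01, -0.03, 0], [-0.01, -0.03, 0], [-0.01, -0.03, 0], [-0.01, -0.03, 0]]' --turn '[[0, 0, 0], [0, 0, 0], [0, 0, 0], [0, 0, 0], [0, 0, 0]]' --hand '[0.085, 0.085, 0.085, 0.085, 0.085]'

```text
time_s: 1.82
position: [0.4625, 0.1642, 0.2312]
orientation: [-0.023, 1.0, -0.0, -0.0]
force: [0.2, -0.2, 0.7]
finger_gap: 0.085
grip_force: 0.0
```

>>> play_rows --translation '[[-0.01, -0.03, 0.016], [-0.01, -0.03, 0.016], [-0.01, -0.03, 0.016], [-0.01, -0.03, 0.016], [-0.007, -0.03, 0.016]]' --turn '[[0, 0, 0], [0, 0, 0], [0, 0, 0], [0, 0, 0], [0, 0, 0]]' --hand '[0.085, 0.085, 0.085, 0.085, 0.085]'

```text
time_s: 2.23
position: [0.5165, 0.0164, 0.1506]
orientation: [-0.023, 1.0, -0.0, 0.0]
force: [0.4, 0.2, -0.3]
finger_gap: 0.085
grip_force: 0.0
```

```bash
python3 - <<'E'
from h import *
plan(-11,-88,120)
print(arm.get_obs()['qpos'],arm.get_obs()['force'])
E
```

```text
target [0.516  0.0176 0.12  ] shift tool mm [ 0.5  1.2 30.6] turn [-0.     0.001  0.   ] shift in goal axes [ 0.5  1.2 30.6] t 2.2333
[-1.64844061e-01  1.99342991e-02  2.03225687e+00  6.55626505e-05
  1.08890110e+00 -1.78068025e+00] [ 0.41878418  0.23320892 -0.30766166]
```

>>> play_rows --translation '[[0.0005, 0.0012, 0.02], [0, 0, 0.02], [0, 0, 0.02], [0, 0, 0.01], [0, 0, 0]]' --turn '[[0, 0, 0], [0, 0, 0], [0, 0, 0], [0, 0, 0], [0, 0, 0]]' --hand '[0.085, 0.085, 0.085, 0.085, 0.085]'

```text
time_s: 2.65
position: [0.5133, 0.0194, 0.0784]
orientation: [-0.023, 1.0, 0.001, -0.003]
force: [-0.6, -0.2, 0.3]
finger_gap: 0.0849
grip_force: 0.0
```

```bash
python3 - <<'E'
from h import *
snap('side','s1.png',crop=(150,140,370,310),s=3.5)
print(arm.get_obs()['position'])
E
```

```text
[0.51454293 0.01936009 0.08015914]
```

View pics/s1.png

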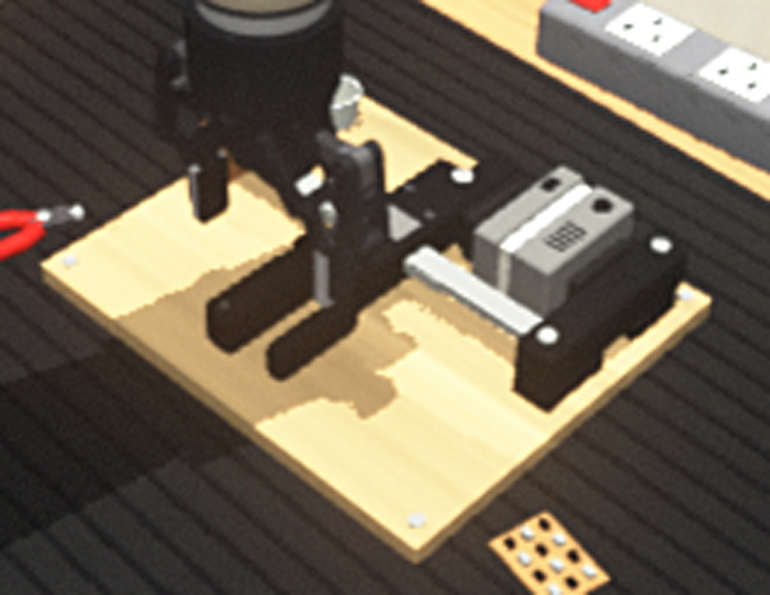

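The picture shows the open fingers straddling the handle and trigger, at about (208,190) and (322,290), and well above the board. Next I descend.

>>> play_rows --translation '[[0, -0.0015, 0.012], [0, 0, 0.012], [0, 0, 0.012], [0, 0, 0.008], [0, 0, 0]]' --turn '[[0, 0, 0], [0, 0, 0], [0, 0, 0], [0, 0, 0], [0, 0, 0]]' --hand '[0.085, 0.085, 0.085, 0.085, 0.085]'

```text
time_s: 3.12
position: [0.5138, 0.018, 0.0349]
orientation: [-0.023, 1.0, 0.0, -0.002]
force: [-0.9, 0.7, -0.1]
finger_gap: 0.0849
grip_force: 0.0
```

>>> play_rows --translation '[[0, 0, 0.008], [0, 0, 0.006], [0, 0, 0], [0, 0, 0], [0, 0, 0]]' --turn '[[0, 0, 0], [0, 0, 0], [0, 0, 0], [0, 0, 0], [0, 0, 0]]' --hand '[0.085, 0.085, 0.085, 0.07, 0.066]'

```text
time_s: 3.53
position: [0.516, 0.0176, 0.0236]
orientation: [-0.023, 1.0, -0.0, 0.0]
force: [0.3, 0.3, 0.2]
finger_gap: 0.0662
grip_force: 0.0
```

```bash
python3 - <<'E'
from h import *
snap('side','s2.png',crop=(150,140,370,310),s=3.5)
plan(-11,-88,21)
E
```

```text
target [0.516  0.0176 0.021 ] shift tool mm [0.1 0.  2.7] turn [-0.     0.001  0.   ] shift in goal axes [0.  0.  2.7] t 3.5833
```

View pics/s2.png

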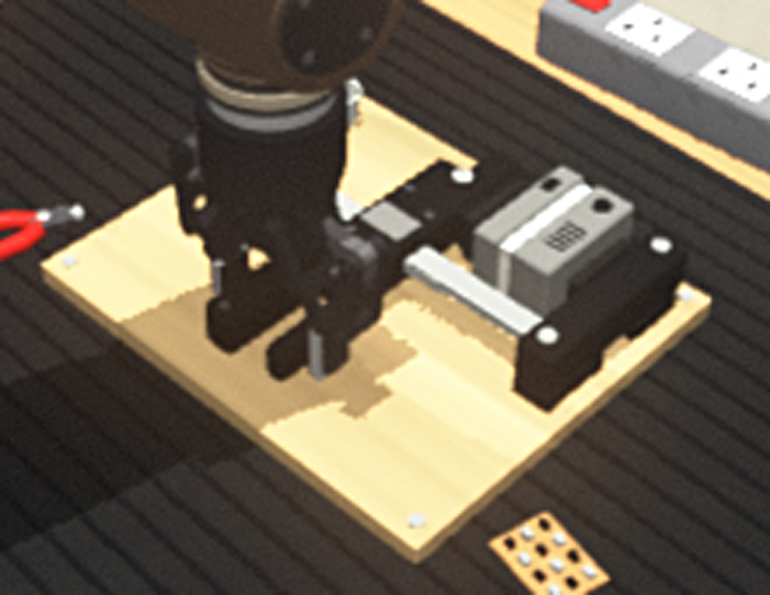

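The fingers straddle the handle's rear face and the trigger's front, at about (222,300) and (318,350). I'll close gently to find contact.

>>> play_rows --translation '[[0, 0, 0.002], [0, 0, 0], [0, 0, 0]]' --turn '[[0, 0, 0], [0, 0, 0], [0, 0, 0]]' --hand '[0.062, 0.06, 0.058]'

```text
time_s: 3.83
position: [0.5156, 0.0181, 0.0215]
orientation: [-0.022, 1.0, 0.001, -0.0]
force: [-0.3, 1.8, 2.2]
finger_gap: 0.058
grip_force: 2.5
```

>>> play_rows --translation '[[0, 0, 0], [0, 0, 0], [0, 0, 0], [0, 0, 0]]' --turn '[[0, 0, 0], [0, 0, 0], [0, 0, 0], [0, 0, 0]]' --hand '[0.056, 0.054, 0.052, 0.05]'

```text
time_s: 4.17
position: [0.5157, 0.0186, 0.0224]
orientation: [-0.022, 1.0, 0.001, -0.0]
force: [-2.3, 2.4, 5.6]
finger_gap: 0.05
grip_force: 4.8
```

>>> play_rows --translation '[[0, 0.0005, 0], [0, 0.0005, 0], [0, 0.0005, 0], [0, 0.0005, 0], [0, 0, 0]]' --turn '[[0, 0, 0], [0, 0, 0], [0, 0, 0], [0, 0, 0], [0, 0, 0]]' --hand '[0.048, 0.046, 0.044, 0.042, 0.04]'

```text
time_s: 4.58
position: [0.5158, 0.0199, 0.0228]
orientation: [-0.022, 1.0, 0.0, -0.0]
force: [-5.4, 2.3, 8.9]
finger_gap: 0.0405
grip_force: 11.6
```

>>> play_rows --translation '[[0, 0, 0], [0, 0, 0], [0, 0, 0], [0, 0, 0]]' --turn '[[0, 0, 0], [0, 0, 0], [0, 0, 0], [0, 0, 0]]' --hand '[0.038, 0.037, 0.036, 0.036]'

```text
time_s: 4.92
position: [0.5157, 0.0196, 0.023]
orientation: [-0.022, 1.0, 0.0, -0.0]
force: [-5.4, 1.0, 11.5]
finger_gap: 0.0373
grip_force: 19.3
```

>>> play_rows --translation '[[0, 0, 0], [0, 0, 0], [0, 0, 0]]' --turn '[[0, 0, 0], [0, 0, 0], [0, 0, 0]]' --hand '[0.05, 0.055, 0.062]'

```text
time_s: 5.17
position: [0.5159, 0.019, 0.0212]
orientation: [-0.023, 1.0, -0.001, 0.001]
force: [1.7, -3.3, -0.9]
finger_gap: 0.062
grip_force: 1.2
```

```bash
python3 - <<'E'
from h import *
plan(-11,-88,21); print(arm.get_obs()['finger_gap'])
snap('side','s3.png',crop=(150,140,370,310),s=3.5)
E
```

```text
target [0.516  0.0176 0.021 ] shift tool mm [-0.  -1.4  0.2] turn [-0.001  0.001  0.001] shift in goal axes [-0.  -1.4  0.2] t 5.1667
0.061976833579082506
```

View pics/s3.png

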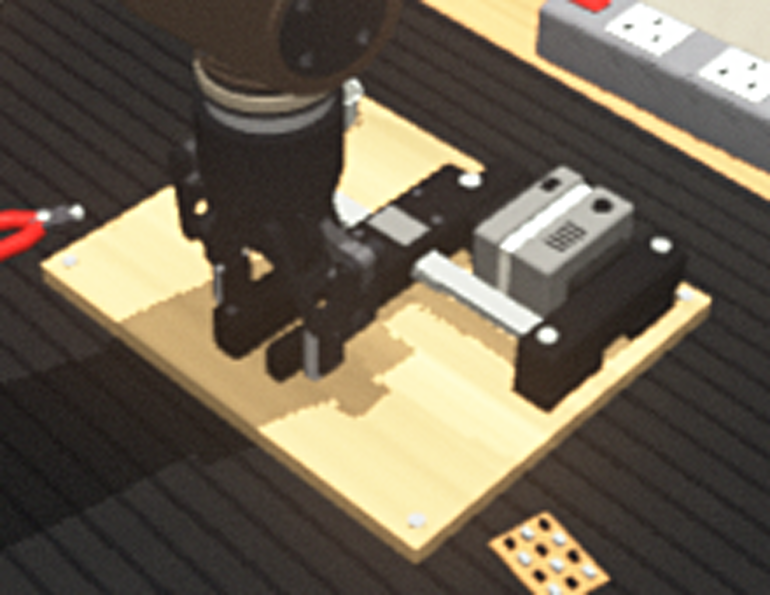

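The housing screw moved from (462,176) to (471,181), so the head walked about 6 mm. I'll re-centre and make the second stroke.

>>> play_rows --translation '[[0, -0.0035, 0], [0, -0.003, 0], [0, 0, 0], [0, 0, 0], [0, 0, 0]]' --turn '[[0, 0, 0], [0, 0, 0], [0, 0, 0], [0, 0, 0], [0, 0, 0]]' --hand '[0.066, 0.066, 0.066, 0.062, 0.059]'

```text
time_s: 5.63
position: [0.5156, 0.0131, 0.0212]
orientation: [-0.023, 1.0, -0.0, -0.0]
force: [-0.8, -1.3, -0.1]
finger_gap: 0.0586
grip_force: 0.6
```

>>> play_rows --translation '[[0, 0, 0], [0, 0, 0], [0, 0.0005, 0], [0, 0.0005, 0], [0, 0.0005, 0]]' --turn '[[0, 0, 0], [0, 0, 0], [0, 0, 0], [0, 0, 0], [0, 0, 0]]' --hand '[0.056, 0.053, 0.05, 0.047, 0.044]'

```text
time_s: 6.05
position: [0.5155, 0.014, 0.0224]
orientation: [-0.023, 1.0, -0.001, -0.001]
force: [-5.4, -5.5, 8.1]
finger_gap: 0.0439
grip_force: 8.7
```

>>> play_rows --translation '[[0, 0.0005, 0], [0, 0, 0], [0, 0, 0], [0, 0, 0], [0, 0, 0]]' --turn '[[0, 0, 0], [0, 0, 0], [0, 0, 0], [0, 0, 0], [0, 0, 0]]' --hand '[0.041, 0.039, 0.037, 0.036, 0.036]'

```text
time_s: 6.47
position: [0.5154, 0.0144, 0.0231]
orientation: [-0.022, 1.0, -0.0, -0.001]
force: [-8.7, -3.0, 13.7]
finger_gap: 0.0377
grip_force: 21.4
```

>>> play_rows --translation '[[0, -0.002, 0], [0, -0.003, 0], [0, -0.002, 0], [0, 0, 0]]' --turn '[[0, 0, 0], [0, 0, 0], [0, 0, 0], [0, 0, 0]]' --hand '[0.05, 0.06, 0.066, 0.066]'

```text
time_s: 6.8
position: [0.516, 0.0081, 0.0211]
orientation: [-0.022, 1.0, 0.0, -0.0]
force: [0.5, 0.8, -0.1]
finger_gap: 0.0659
grip_force: 0.0
```

```bash
python3 - <<'E'
from h import *
plan(-11,-88,21); o=arm.get_obs(); print(o['finger_gap'],o['force'],o['grip_force'])
snap('side','s4.png',crop=(150,140,370,310),s=3.5)
E
```

```text
target [0.516  0.0176 0.021 ] shift tool mm [-0.4  9.5  0.1] turn [ 0.001 -0.    -0.   ] shift in goal axes [-0.4  9.5  0.1] t 6.8
0.06585947900035023 [ 0.5146535   0.7888628  -0.10432949] 0.0
```

View pics/s4.png

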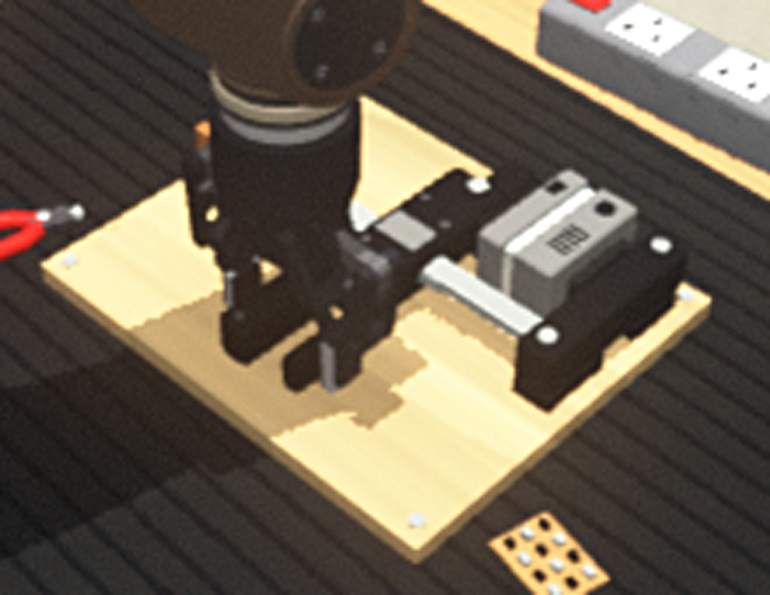

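The screw has moved on to (479,186) and the lid seam has narrowed, so the pad is on the lid and pushing it. Next is stroke 3, slower near the end.

>>> play_rows --translation '[[0, 0, 0], [0, 0, 0], [0, 0, 0], [0, 0.0005, 0], [0, 0.0005, 0]]' --turn '[[0, 0, 0], [0, 0, 0], [0, 0, 0], [0, 0, 0], [0, 0, 0]]' --hand '[0.062, 0.059, 0.056, 0.053, 0.051]'

```text
time_s: 7.27
position: [0.5158, 0.0083, 0.0221]
orientation: [-0.022, 1.0, -0.001, -0.001]
force: [-5.2, -7.6, 6.3]
finger_gap: 0.0514
grip_force: 13.4
```

>>> play_rows --translation '[[0, 0.0005, 0], [0, 0.0005, 0], [0, 0.0005, 0]]' --turn '[[0, 0, 0], [0, 0, 0], [0, 0, 0]]' --hand '[0.049, 0.047, 0.045]'

```text
time_s: 7.52
position: [0.5155, 0.0086, 0.0228]
orientation: [-0.022, 1.0, -0.002, -0.002]
force: [-8.7, -10.9, 11.4]
finger_gap: 0.0452
grip_force: 12.5
```

>>> play_rows --translation '[[0, 0, 0], [0, 0, 0], [0, 0, 0]]' --turn '[[0, 0, 0], [0, 0, 0], [0, 0, 0]]' --hand '[0.044, 0.043, 0.042]'

```text
time_s: 7.77
position: [0.5159, 0.0108, 0.0224]
orientation: [-0.022, 1.0, 0.0, -0.001]
force: [-4.4, -1.6, 7.5]
finger_gap: 0.0423
grip_force: 8.1
```

>>> play_rows --translation '[[0, 0, 0], [0, 0, 0], [0, 0, 0]]' --turn '[[0, 0, 0], [0, 0, 0], [0, 0, 0]]' --hand '[0.041, 0.04, 0.039]'

```text
time_s: 8.02
position: [0.5158, 0.0113, 0.0227]
orientation: [-0.021, 1.0, 0.001, -0.001]
force: [-5.6, 0.8, 10.7]
finger_gap: 0.0393
grip_force: 17.5
```

>>> play_rows --translation '[[0, 0, 0], [0, 0, 0], [0, 0, 0]]' --turn '[[0, 0, 0], [0, 0, 0], [0, 0, 0]]' --hand '[0.038, 0.037, 0.037]'

```text
time_s: 8.27
position: [0.5158, 0.0113, 0.0229]
orientation: [-0.021, 1.0, 0.001, -0.001]
force: [-6.1, -0.6, 12.6]
finger_gap: 0.0377
grip_force: 19.5
```

```bash
python3 - <<'E'
from h import *
o=arm.get_obs(); print(o['finger_gap'],o['force'],o['grip_force'])
snap('side','s5.png',crop=(250,170,370,260),s=6)
E
```

```text
0.03767574673718168 [-6.14600517 -0.62631367 12.57976003] 19.53740774653852
```

View pics/s5.png

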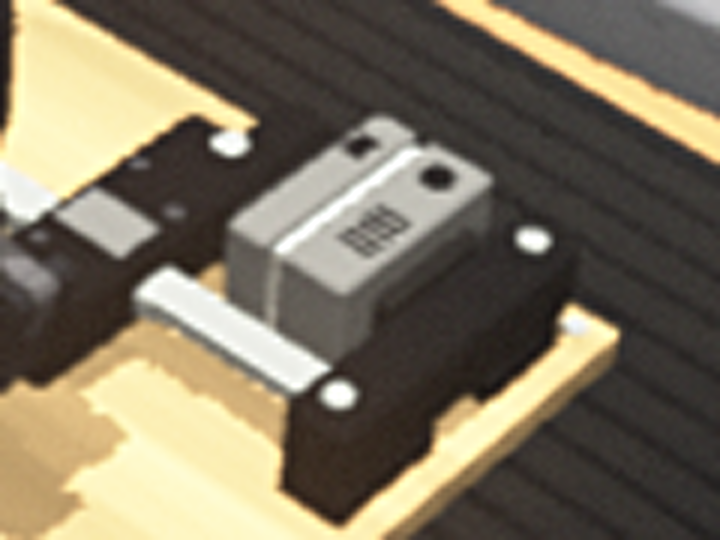

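The seam at (340,195) in the crop is narrow but still visible, and the trigger bottomed at 37.7 mm, so it was not solid. I'll make another stroke, checking in small steps.

>>> play_rows --translation '[[0, -0.002, 0], [0, -0.003, 0], [0, -0.003, 0], [0, 0, 0], [0, 0, 0]]' --turn '[[0, 0, 0], [0, 0, 0], [0, 0, 0], [0, 0, 0], [0, 0, 0]]' --hand '[0.05, 0.06, 0.066, 0.066, 0.062]'

```text
time_s: 8.73
position: [0.5161, 0.0027, 0.021]
orientation: [-0.022, 1.0, 0.0, -0.0]
force: [-0.2, -0.6, -0.4]
finger_gap: 0.062
grip_force: 0.0
```

>>> play_rows --translation '[[0, 0, 0], [0, 0, 0], [0, 0.0005, 0], [0, 0.0005, 0]]' --turn '[[0, 0, 0], [0, 0, 0], [0, 0, 0], [0, 0, 0]]' --hand '[0.0595, 0.0575, 0.0555, 0.0535]'

```text
time_s: 9.07
position: [0.516, 0.0045, 0.0217]
orientation: [-0.022, 1.0, 0.001, -0.001]
force: [-2.3, 1.9, 5.5]
finger_gap: 0.0539
grip_force: 5.1
```

>>> play_rows --translation '[[0, 0.001, 0], [0, 0.0005, 0], [0, 0.0005, 0]]' --turn '[[0, 0, 0], [0, 0, 0], [0, 0, 0]]' --hand '[0.052, 0.0505, 0.049]'

```text
time_s: 9.32
position: [0.5158, 0.0051, 0.0223]
orientation: [-0.022, 1.0, -0.0, -0.001]
force: [-5.0, -3.7, 9.4]
finger_gap: 0.0491
grip_force: 12.2
```

>>> play_rows --translation '[[0, 0.0005, 0], [0, 0.0005, 0], [0, 0.0005, 0]]' --turn '[[0, 0, 0], [0, 0, 0], [0, 0, 0]]' --hand '[0.0475, 0.046, 0.045]'

```text
time_s: 9.57
position: [0.5156, 0.0054, 0.0227]
orientation: [-0.022, 1.0, -0.002, -0.002]
force: [-8.0, -7.9, 11.7]
finger_gap: 0.0447
grip_force: 15.1
```

>>> play_rows --translation '[[0, 0, 0], [0, 0, 0]]' --turn '[[0, 0, 0], [0, 0, 0]]' --hand '[0.044, 0.0435]'

```text
time_s: 9.73
position: [0.5156, 0.0058, 0.0229]
orientation: [-0.021, 1.0, -0.001, -0.002]
force: [-5.6, 0.3, 9.4]
finger_gap: 0.0438
grip_force: 9.1
```

>>> play_rows --translation '[[0, 0, 0], [0, 0, 0]]' --turn '[[0, 0, 0], [0, 0, 0]]' --hand '[0.043, 0.0425]'

```text
time_s: 9.9
position: [0.516, 0.0073, 0.0223]
orientation: [-0.022, 1.0, 0.0, -0.001]
force: [-3.4, 2.1, 7.7]
finger_gap: 0.0428
grip_force: 6.4
```

>>> play_rows --translation '[[0, 0, 0], [0, 0, 0]]' --turn '[[0, 0, 0], [0, 0, 0]]' --hand '[0.042, 0.0412]'

```text
time_s: 10.07
position: [0.516, 0.0077, 0.0225]
orientation: [-0.022, 1.0, 0.001, -0.001]
force: [-4.4, 3.1, 9.6]
finger_gap: 0.0412
grip_force: 9.4
```

>>> play_rows --translation '[[0, 0, 0], [0, 0, 0]]' --turn '[[0, 0, 0], [0, 0, 0]]' --hand '[0.0405, 0.0398]'

```text
time_s: 10.23
position: [0.5159, 0.008, 0.0226]
orientation: [-0.022, 1.0, 0.001, -0.001]
force: [-6.0, 3.8, 10.0]
finger_gap: 0.0396
grip_force: 15.0
```

```bash
python3 - <<'E'
from h import *
o=arm.get_obs(); print(o['finger_gap'],o['force'],o['grip_force'])
snap('side','s6.png',crop=(250,170,370,260),s=6)
E
```

```text
0.03964112423725752 [-5.99278597  3.83461538 10.02934558] 14.990613022819161
```

View pics/s6.png

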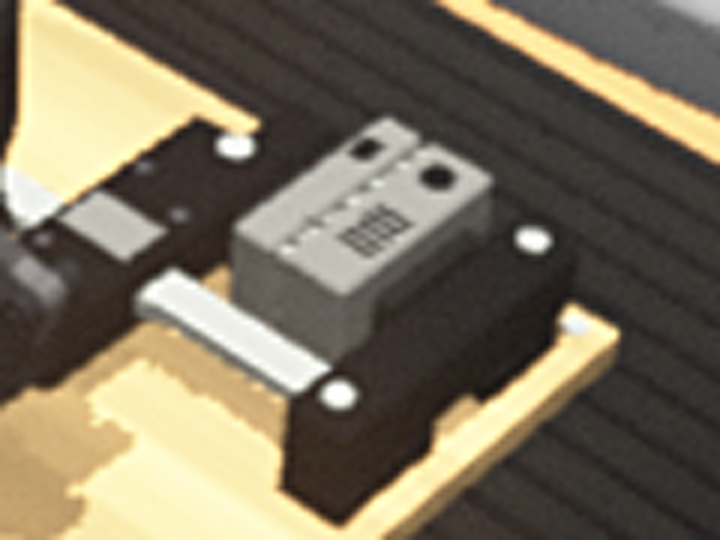

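The seam at (345,200) is down to a broken thin line, so the lid is almost home. I'll finish this stroke and measure the seam by code.

>>> play_rows --translation '[[0, 0.0003, 0], [0, 0, 0], [0, 0, 0]]' --turn '[[0, 0, 0], [0, 0, 0], [0, 0, 0]]' --hand '[0.039, 0.0382, 0.0375]'

```text
time_s: 10.53
position: [0.5159, 0.0081, 0.0229]
orientation: [-0.022, 1.0, 0.001, -0.001]
force: [-5.6, 3.5, 12.7]
finger_gap: 0.0378
grip_force: 19.1
```

```bash
cat >> h.py <<'E'
def seam():
    im=arm.snapshot('side')['pixels'].astype(int)
    # profiles across the seam, along the case's x on its top face (side-crop s6 coords /6 + offset)
    for a,b in [((265,205),(325,245)),((300,185),(360,225)),((345,160),(400,195))]:
        q=[cv2.remap(im.astype(np.float32).mean(2),np.float32([[250+(a[0]+(b[0]-a[0])*s)/6]]),np.float32([[170+(a[1]+(b[1]-a[1])*s)/6]]),cv2.INTER_LINEAR)[0,0] for s in np.linspace(0,1,13)]
        print(np.round(q).astype(int))
    o=arm.get_obs(); print(o['time_s'],o['finger_gap'],o['force'].round(1),o['grip_force'],o['position'])
E
python3 - <<'E'
from h import *
seam()
E
```

```text
[171 193 191 191 192 193 176 143 151 186 191 189 190]
[189 190 189 191 191 179 149 146 182 193 180 142 118]
[190 193 194 193 185 161 134 156 186 193 191 189 190]
10.5833 0.037643609112707144 [-5.6  2.9 12.7] 19.079964822158217 [0.51586049 0.00811737 0.02289113]
```

The white seam is gone and only a dark joint line is left. One more careful stroke will confirm that the trigger goes solid.

>>> play_rows --translation '[[0, -0.0025, 0], [0, -0.003, 0], [0, -0.003, 0], [0, 0, 0], [0, 0, 0]]' --turn '[[0, 0, 0], [0, 0, 0], [0, 0, 0], [0, 0, 0], [0, 0, 0]]' --hand '[0.05, 0.06, 0.066, 0.066, 0.062]'

```text
time_s: 11.0
position: [0.5164, -0.0013, 0.021]
orientation: [-0.022, 1.0, 0.0, -0.0]
force: [0.2, -0.8, -0.0]
finger_gap: 0.0623
grip_force: 0.0
```

>>> play_rows --translation '[[0, 0, 0], [0, 0, 0], [0, 0.0005, 0], [0, 0.001, 0]]' --turn '[[0, 0, 0], [0, 0, 0], [0, 0, 0], [0, 0, 0]]' --hand '[0.06, 0.0585, 0.057, 0.0555]'

```text
time_s: 11.33
position: [0.5164, 0.0007, 0.0216]
orientation: [-0.023, 1.0, -0.0, -0.0]
force: [-1.9, -0.6, 2.8]
finger_gap: 0.0555
grip_force: 3.0
```

>>> play_rows --translation '[[0, 0.0005, 0], [0, 0.0005, 0]]' --turn '[[0, 0, 0], [0, 0, 0]]' --hand '[0.0545, 0.0535]'

```text
time_s: 11.5
position: [0.5163, 0.0015, 0.0217]
orientation: [-0.023, 1.0, -0.0, -0.0]
force: [-2.2, -0.0, 4.9]
finger_gap: 0.0531
grip_force: 4.5
```

>>> play_rows --translation '[[0, 0.0005, 0], [0, 0.0005, 0]]' --turn '[[0, 0, 0], [0, 0, 0]]' --hand '[0.0525, 0.0515]'

```text
time_s: 11.67
position: [0.5162, 0.002, 0.022]
orientation: [-0.022, 1.0, -0.0, -0.001]
force: [-4.8, -1.8, 7.3]
finger_gap: 0.0516
grip_force: 12.3
```

>>> play_rows --translation '[[0, 0.0005, 0], [0, 0.0005, 0]]' --turn '[[0, 0, 0], [0, 0, 0]]' --hand '[0.0505, 0.0495]'

```text
time_s: 11.83
position: [0.5161, 0.0022, 0.0223]
orientation: [-0.022, 1.0, -0.001, -0.001]
force: [-5.7, -4.8, 9.5]
finger_gap: 0.0501
grip_force: 13.8
```

>>> play_rows --translation '[[0, 0, 0], [0, 0, 0]]' --turn '[[0, 0, 0], [0, 0, 0]]' --hand '[0.0488, 0.048]'

```text
time_s: 12.0
position: [0.5161, 0.0022, 0.0225]
orientation: [-0.022, 1.0, -0.001, -0.001]
force: [-6.4, -3.7, 11.2]
finger_gap: 0.0485
grip_force: 12.5
```

>>> play_rows --translation '[[0, 0, 0], [0, 0, 0]]' --turn '[[0, 0, 0], [0, 0, 0]]' --hand '[0.0473, 0.0466]'

```text
time_s: 12.17
position: [0.516, 0.0023, 0.0226]
orientation: [-0.022, 1.0, -0.001, -0.001]
force: [-6.2, -2.4, 12.4]
finger_gap: 0.0468
grip_force: 15.4
```

>>> play_rows --translation '[[0, 0, 0], [0, 0, 0]]' --turn '[[0, 0, 0], [0, 0, 0]]' --hand '[0.046, 0.0454]'

```text
time_s: 12.33
position: [0.516, 0.0024, 0.0228]
orientation: [-0.022, 1.0, -0.001, -0.001]
force: [-7.8, -2.1, 12.4]
finger_gap: 0.0456
grip_force: 17.8
```

>>> play_rows --translation '[[0, 0, 0], [0, 0, 0]]' --turn '[[0, 0, 0], [0, 0, 0]]' --hand '[0.0448, 0.0442]'

```text
time_s: 12.5
position: [0.516, 0.0026, 0.0229]
orientation: [-0.021, 1.0, -0.0, -0.001]
force: [-7.7, -1.3, 13.6]
finger_gap: 0.0459
grip_force: 18.9
```

```bash
python3 - <<'E'
from h import *
seam()
E
```

```text
[156 192 191 189 191 194 185 160 160 187 192 191 191]
[192 193 191 191 192 187 166 157 184 195 180 140 115]
[191 194 193 195 191 176 153 159 185 190 189 187 190]
12.55 0.04568972615546822 [-8.1 -2.  13. ] 18.897057292051613 [0.51594503 0.00257163 0.02285674]
```

The trigger has gone solid: the gap stays at 45.7 mm with 44.2 commanded, at 18.9 N, and the seam is closed. I'll release it, rise, and move over to the tab.

>>> play_rows --translation '[[0, -0.002, 0], [0, -0.002, 0], [0, -0.002, 0], [0, 0, 0], [0, 0, -0.01]]' --turn '[[0, 0, 0], [0, 0, 0], [0, 0, 0], [0, 0, 0], [0, 0, 0]]' --hand '[0.052, 0.06, 0.068, 0.076, 0.08]'

```text
time_s: 12.97
position: [0.5147, -0.0023, 0.0294]
orientation: [-0.023, 1.0, 0.001, -0.002]
force: [-0.8, -0.6, 1.1]
finger_gap: 0.0799
grip_force: 0.0
```

>>> play_rows --translation '[[0, 0, -0.02], [0, 0, -0.02], [0, 0, -0.01], [0, 0, 0], [0, 0, 0]]' --turn '[[0, 0, 0], [0, 0, 0], [0, 0, 0], [0, 0, 0], [0, 0, 0]]' --hand '[0.085, 0.085, 0.085, 0.085, 0.085]'

```text
time_s: 13.38
position: [0.5169, -0.0025, 0.0819]
orientation: [-0.023, 1.0, -0.0, 0.001]
force: [-0.2, -0.7, -0.3]
finger_gap: 0.0849
grip_force: 0.0
```

```bash
python3 - <<'E'
from h import *
plan(2,-33,80)
d=arm.snapshot('top'); seam()
E
```

```text
target [0.5715 0.0071 0.08  ] shift tool mm [-55.    7.1   2. ] turn [-0.     0.002  0.001] shift in goal axes [-55.    7.1   1.9] t 13.3833
[156 194 191 189 191 194 184 158 158 187 192 189 189]
[191 194 191 190 192 187 165 156 181 193 180 140 114]
[190 193 193 194 190 176 153 158 185 191 189 188 190]
13.4833 0.08546071377541656 [-0.7  1.4  0.1] 0.0 [ 0.5156967  -0.00231722  0.08026256]
```

>>> play_rows --translation '[[-0.02, 0.003, 0], [-0.02, 0.003, 0], [-0.015, 0.001, 0], [0, 0, 0], [0, 0, 0]]' --turn '[[0, 0, 0], [0, 0, 0], [0, 0, 0], [0, 0, 0], [0, 0, 0]]' --hand '[0.085, 0.085, 0.085, 0.085, 0.085]'

```text
time_s: 13.9
position: [0.5704, 0.0071, 0.0798]
orientation: [-0.023, 1.0, 0.0, -0.001]
force: [-0.1, 0.3, 0.2]
finger_gap: 0.0851
grip_force: 0.0
```

>>> play_rows --translation '[[0, 0, 0.008], [0, 0, 0.01], [0, 0, 0.01], [0, 0, 0.01], [0, 0, 0]]' --turn '[[0, 0, 0], [0, 0, 0], [0, 0, 0], [0, 0, 0], [0, 0, 0]]' --hand '[0.085, 0.085, 0.085, 0.085, 0.085]'

```text
time_s: 14.32
position: [0.5684, 0.0072, 0.0399]
orientation: [-0.022, 1.0, 0.001, -0.003]
force: [-0.2, 0.7, -0.8]
finger_gap: 0.0848
grip_force: 0.0
```

>>> play_rows --translation '[[0, 0, 0.01], [0, 0, 0.01], [0, 0, 0], [0, 0, 0], [0, 0, 0]]' --turn '[[0, 0, 0], [0, 0, 0], [0, 0, 0], [0, 0, 0], [0, 0, 0]]' --hand '[0.085, 0.085, 0.085, 0.08, 0.075]'

```text
time_s: 14.73
position: [0.5713, 0.0069, 0.0234]
orientation: [-0.023, 1.0, -0.0, 0.0]
force: [-0.0, 0.3, -0.4]
finger_gap: 0.075
grip_force: 0.0
```

```bash
python3 - <<'E'
from h import *
plan(2,-33,22)
print(arm.get_obs()['force'])
E
```

```text
target [0.5715 0.0071 0.022 ] shift tool mm [-0.2  0.2  1.4] turn [-0.  0.  0.] shift in goal axes [-0.2  0.2  1.4] t 14.7333
[-0.01316036  0.32018292 -0.35941829]
```

>>> play_rows --translation '[[0, 0, 0.001], [0, 0, 0], [0, 0, 0], [0, 0, 0]]' --turn '[[0, 0, 0], [0, 0, 0], [0, 0, 0], [0, 0, 0]]' --hand '[0.068, 0.062, 0.058, 0.056]'

```text
time_s: 15.07
position: [0.5714, 0.0069, 0.0227]
orientation: [-0.023, 1.0, -0.0, 0.0]
force: [-0.2, 0.3, -1.1]
finger_gap: 0.0558
grip_force: 0.1
```

>>> play_rows --translation '[[0, 0, 0], [0, 0, 0], [0, -0.0005, 0]]' --turn '[[0, 0, 0], [0, 0, 0], [0, 0, 0]]' --hand '[0.0545, 0.0535, 0.0525]'

```text
time_s: 15.32
position: [0.5714, 0.007, 0.0227]
orientation: [-0.022, 1.0, 0.001, 0.0]
force: [-0.3, 4.3, 2.3]
finger_gap: 0.0522
grip_force: 2.0
```

>>> play_rows --translation '[[0, -0.0005, 0], [0, -0.0005, 0], [0, -0.0005, 0]]' --turn '[[0, 0, 0], [0, 0, 0], [0, 0, 0]]' --hand '[0.0515, 0.0505, 0.0495]'

```text
time_s: 15.57
position: [0.5714, 0.0055, 0.0231]
orientation: [-0.022, 1.0, 0.001, -0.0]
force: [-2.1, 4.4, 5.8]
finger_gap: 0.0495
grip_force: 7.7
```

>>> play_rows --translation '[[0, 0, 0], [0, 0, 0], [0, 0, 0], [0, 0, 0], [0, 0, 0]]' --turn '[[0, 0, 0], [0, 0, 0], [0, 0, 0], [0, 0, 0], [0, 0, 0]]' --hand '[0.0485, 0.0475, 0.047, 0.047, 0.047]'

```text
time_s: 15.98
position: [0.5714, 0.0053, 0.0235]
orientation: [-0.023, 1.0, 0.0, -0.0]
force: [-2.9, 2.9, 8.0]
finger_gap: 0.0477
grip_force: 19.5
```

The tab is fully in, with the gap at 47.7 mm. I'll draw back slowly.

>>> play_rows --translation '[[0, 0.0005, 0], [0, 0.001, 0], [0, 0.0015, 0], [0, 0.002, 0], [0, 0.002, 0]]' --turn '[[0, 0, 0], [0, 0, 0], [0, 0, 0], [0, 0, 0], [0, 0, 0]]' --hand '[0.047, 0.047, 0.047, 0.047, 0.047]'

```text
time_s: 16.4
position: [0.5712, 0.0105, 0.0234]
orientation: [-0.023, 1.0, -0.001, -0.0]
force: [-3.3, -3.6, 5.9]
finger_gap: 0.0479
grip_force: 23.1
```

```bash
python3 - <<'E'
from h import *
plan(2,-33,22); seam()
E
```

```text
target [0.5715 0.0071 0.022 ] shift tool mm [-0.2 -3.5  1.4] turn [-0.002 -0.     0.001] shift in goal axes [-0.2 -3.5  1.4] t 16.4
[154 189 189 189 191 192 182 158 158 184 190 189 187]
[190 193 189 189 190 185 165 156 182 193 179 141 116]
[190 193 192 194 189 174 153 160 186 191 188 191 189]
16.45 0.04797758703405516 [-3.6 -0.2  7.3] 21.73338085412979 [0.57118811 0.01121372 0.02344964]
```

It is sliding back freely with low force, and the lid is still closed. I'll continue another 17 mm or so.

>>> play_rows --translation '[[0, 0.001, 0], [0, 0.002, 0], [0, 0.002, 0], [0, 0.002, 0], [0, 0.002, 0]]' --turn '[[0, 0, 0], [0, 0, 0], [0, 0, 0], [0, 0, 0], [0, 0, 0]]' --hand '[0.047, 0.047, 0.047, 0.047, 0.047]'

```text
time_s: 16.87
position: [0.5708, 0.0195, 0.0234]
orientation: [-0.023, 1.0, -0.001, -0.0]
force: [-3.6, -3.0, 7.3]
finger_gap: 0.0479
grip_force: 23.1
```

>>> play_rows --translation '[[0, 0.002, 0], [0, 0.002, 0], [0, 0.002, 0], [0, 0.002, 0], [0, 0.0015, 0]]' --turn '[[0, 0, 0], [0, 0, 0], [0, 0, 0], [0, 0, 0], [0, 0, 0]]' --hand '[0.047, 0.047, 0.047, 0.047, 0.047]'

```text
time_s: 17.28
position: [0.5704, 0.0292, 0.0235]
orientation: [-0.023, 1.0, -0.001, -0.0]
force: [-3.6, -2.6, 6.2]
finger_gap: 0.048
grip_force: 22.8
```

>>> play_rows --translation '[[0, 0.001, 0], [0, 0.0005, 0], [0, 0, 0], [0, 0, 0], [0, 0, 0]]' --turn '[[0, 0, 0], [0, 0, 0], [0, 0, 0], [0, 0, 0], [0, 0, 0]]' --hand '[0.047, 0.047, 0.047, 0.047, 0.047]'

```text
time_s: 17.7
position: [0.5704, 0.031, 0.0234]
orientation: [-0.023, 1.0, -0.001, -0.0]
force: [-2.4, -2.1, 7.6]
finger_gap: 0.0476
grip_force: 21.9
```

>>> play_rows --translation '[[0, 0, 0], [0, 0, 0], [0, 0, 0], [0, 0, 0], [0, 0, 0]]' --turn '[[0, 0, 0], [0, 0, 0], [0, 0, 0], [0, 0, 0], [0, 0, 0]]' --hand '[0.05, 0.054, 0.06, 0.068, 0.076]'

```text
time_s: 18.12
position: [0.5697, 0.0316, 0.0218]
orientation: [-0.023, 1.0, -0.0, -0.0]
force: [-0.4, -0.1, -0.8]
finger_gap: 0.0761
grip_force: 0.0
```

>>> play_rows --translation '[[0, 0, -0.01], [0, 0, -0.02], [0, 0, -0.03], [0, 0, -0.03], [0, 0, -0.03]]' --turn '[[0, 0, 0], [0, 0, 0], [0, 0, 0], [0, 0, 0], [0, 0, 0]]' --hand '[0.08, 0.08, 0.08, 0.08, 0.08]'

```text
time_s: 18.53
position: [0.5698, 0.0318, 0.144]
orientation: [-0.023, 1.0, -0.0, -0.0]
force: [1.4, -0.2, -0.4]
finger_gap: 0.0799
grip_force: 0.0
```

>>> play_rows --translation '[[0, 0.03, -0.02], [0, 0.03, -0.02], [0, 0.03, 0], [0, 0.03, 0], [0, 0, 0]]' --turn '[[0, 0, 0], [0, 0, 0], [0, 0, 0], [0, 0, 0], [0, 0, 0]]' --hand '[0.08, 0.08, 0.08, 0.08, 0.08]'

```text
time_s: 18.95
position: [0.5643, 0.1559, 0.1839]
orientation: [-0.025, 1.0, 0.001, 0.001]
force: [0.9, 0.2, 0.0]
finger_gap: 0.0796
grip_force: 0.0
```

```bash
python3 - <<'E'
from h import *
seam()
snap('side','s9.png',crop=(120,130,390,320),s=2.9)
E
```

```text
[154 191 191 189 190 191 182 157 158 183 189 188 188]
[191 186 187 189 190 183 161 156 180 191 176 138 113]
[188 192 191 192 188 174 151 159 183 188 187 187 188]
19.0 0.07990421484832562 [-0.5  0.1  0.1] 0.0 [0.56432982 0.15387844 0.18326922]
```

View pics/s9.png

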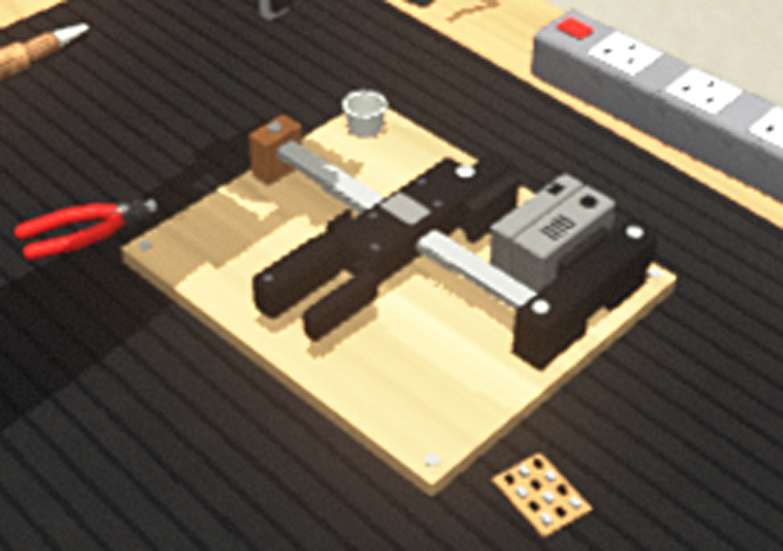

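The case stands closed at (553,225). The head is drawn back, with its screw at (465,171), and the pot, cutters and board are untouched. I'm handing in.

```bash
python3 -c "
from cell import arm
print(arm.hand_in())"
```

```text
the job is handed in; nothing more can be done
None
```

I pressed the lid shut in five strokes, stopping when the trigger went solid at 18.9 N, then released the jaw and drew it back about 24 mm. The job was handed in at about 19 s with the case standing closed and the other items undisturbed; no verdict was returned.

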